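# Peel a clinging lug tray off its stack and present it

## Task

Slide the red transport lock of the blue tray rack to its end stop, so that its tongue clears the yellow tray. The yellow tray clings to the grey one under it: take it by its black lift tab and peel it, raising the tab corner first by about 3 cm while the far edge is still seated, and only then the whole tray. Finish while still holding the tray by its tab, level and still, centred above the green hand-over mat and about 20 cm above the bench, and disturb nothing else: do not put it down or let go.

Things in the scene. Friction and masses are not known exactly. Their poses are not given: they have to be found in the camera images.
- rack: Blue base plate screwed to the bench, 250 x 215 x 7 mm, carrying a fixed grey formed tray in which the yellow tray is nested. Origin: bench level, under the centre of both trays. x points from the near side (lock and tab, facing the robot) to the far edge, y to the left seen from the robot, z up. Yaw varies by up to 0.25 rad.
- near_clip (a point): Sprung rubber clip on a dark post, one of four at x = +-60 mm, y = +-68 mm, z = 56 mm in the rack frame (this one: x -60, y +68). Each presses on the yellow tray's rim with about 3 N and clings to it until the rim there has risen about 10 mm. The posts are 65 mm high, 10 mm thick in y, centred at y = +-82 mm.
- far_lugs (a point): Point midway between the two far lugs of the grey tray, at x = +80, y = 0, z = 60 mm in the rack frame. The yellow rim rests on four such lugs (x = +-80, y = +-55 mm); raised from the near side it turns about the line through this point along rack y. Axes as the rack's.
- lock_grip (a point): Centre of the red grip block of the transport lock: 24 mm along rack x, 20 mm along rack y, 36 mm high, centre 87 mm above the bench; axes as the rack's. At joint 0 it is at x = -118, y = -35 mm in the rack frame. Its tongue, 20 mm wide, reaches 2 mm above the yellow tray's near rim and blocks it. The track beneath is 55 mm high.
- tab (a point): Centre of the gripping part of the black lift tab, an upright fin rigid with the yellow tray at its near left corner: 46 mm along tray x, 10 mm thick along tray y, 36 mm high; this point 78 mm above the bench when nested. It stands out past the near rim with free room on both sides. At x = -115, y = +45, z = +35 mm from tray_mid; axes as the tray's.
- tray_mid (a point): Centre of the yellow formed tray, half-way up its 39 mm high body (rim 180 mm along x by 130 mm along y, sloping walls, empty, about 0.16 kg). Axes as the rack's when nested, z up when level. When nested it is 43 mm above the bench, straight above the rack's origin, and the rim's top is 62.5 mm above the bench.
- lock (a joint): Transport lock slide, m: 0 = fully locked, 0.050 = end stop, open. It grows as the grip moves along rack -y (to the right seen from the robot). Sliding friction about 1.5 N; it stays where it is left. Starts between 0 and 0.012; the tongue is clear of the tray above 0.040.
- far_corner (a point): Top of the yellow tray's rim at its far right corner, diagonally opposite the tab (x = +90, y = -65, z = +19.5 mm from tray_mid).
- mat_mid (a point): Centre of the top of the green hand-over mat, 170 x 170 x 3 mm with a white square line, fixed to the bench, to the left or to the right of the rack.
- flux_pot: Bystander: white flux pot with red cap, 80 mm wide, 85 mm high, standing on the side of the rack where the mat is not. Origin under its centre.
- oil_bottle: Bystander: yellow oil bottle with red cap, 52 mm wide, 160 mm high, beyond the rack. Origin under its centre.
- pliers: Bystander: red-handled pliers lying flat beyond the rack, 180 mm long, 14 mm high. Origin on the bench near the pivot.
Not all that is in view belongs to the job. Of the things shaped like the part that bears mat_mid, the green one is meant.

How it is judged (in metres and radians):
On the way, in this order (a step that is already met when the one before it is completed fails the run):
1. the transport lock is slid to its end stop with the tray still seated (value of joint lock above 0.045 m and z of far_corner in the frame of rack below 0.068 m), for 0.2 s.
2. the tab corner is raised at least 20 mm while the far corner is still down in the stack (z of tab in the frame of rack above 0.098 m and z of far_corner in the frame of rack below 0.07 m and angle between tray_mid's own z axis and vertical above 0.07 rad), for 0.1 s.
At the end, for the whole second after the job is handed in: The lock is within 5 mm of its end stop, and the yellow tray is held by the fingers alone, by its tab (grasp point within 40 mm of the tab point), still (under 30 mm/s), level within 0.2 rad, its centre 150 to 270 mm above the bench and within 50 mm of the mat's centre seen from above (value of joint lock above 0.045 m and height (world z) of tray_mid between 0.15 and 0.27 m and angle between tray_mid's own z axis and vertical below 0.2 rad and horizontal distance between tray_mid and mat_mid below 0.05 m and contact force between tray and the fingers above 1 N and distance between the grasp point and tab below 0.04 m and contact force between tray and rack below 0.1 N and contact force between tray and mat below 0.1 N and linear speed of tray below 0.03 m/s); the arm keeps its last pose, push and grip.
It fails at once if a bystander is moved more than 30 mm (distance of any of flux_pot, oil_bottle, pliers from where it was at the start of the episode above 0.03 m).
It fails at once if the tray is tipped more than 45 degrees (angle between tray_mid's own z axis and vertical above 0.8 rad).
It also fails if it takes over 54 s, if anything falls off the work surface, if the arm or the gripper's body presses on something with over 40 N, if the wrist force passes 120 N, or if a joint passes its speed limit or range.

## Robot

A 6-joint arm with a two-finger parallel gripper is mounted at the origin on the work surface. World frame = base frame: x ahead of the robot, y to its left, z up, the work surface at z = 0. Lengths are in m, angles in degrees, forces in N, time in s.
With the tool pointing down it reaches from about 0.25 to 0.8 m from the base axis. Payload 3.9 kg.
Tool frame: the origin (TCP) lies between the finger pads; the fingertips stand 14 mm ahead of it and the grasp point (between the pads) lies 5 mm behind it (robot.tip_extent is the distance from the TCP to the fingertips, in m); z points along the fingers, y is the line along which they close (so a half turn about z gives the same grasp; the last joint's range is limited). The gripper opens to 85 mm and grips with 20 to 120 N. Pads are 22 mm wide; open, the fingers measure 114 mm over their backs; the gripper's body (76 mm by 85 mm) begins 54 mm behind the grasp point. The pads swing forward as they close: fully open they stand 13 mm farther back than shut.
Start: joints at [68.812, 14.897, -7.913, 67.191, 0, 90], TCP at [0.19, 0.49, 0.245] pointing down, gripper open.
Joint ranges: [-159.42, 159.42], [-47.68, 98.78], [-73.54, 78.23], [-108.79, 121.32], [-90, 84.71], [-180, 180]. Speed limits (degrees/s): [147.25, 147.25, 180, 180, 180, 180].

## Interface

Orientations are given as a 3x3 rotation matrix whose columns are the frame's x, y, z axes.
In Python, from station import robot, imaging gives the robot as it stands.
- The arm moves only by the tool move_arm, never from a script. Its argument "rows" is a list of rows, each an object with "hand": the gripper's target within -1 to 1 (shut at 1, half-way at 0, fully open at -1); "offset": the shift along the tool's x, y, z normalised to -1 to 1, where 1 is 20 cm, a list of three; "turn": the turn, a rotation vector about the tool's x, y, z normalised to -1 to 1, where 1 is pi/2 rad, a list of three. A call has 1 to 5 rows; each row shifts and turns the commanded pose from where the row before left it, along the tool's axes as they then stand; what a row does not reach is not made up. A row lasts 1/12 s, in which the tool goes at most 41.7 mm and 7.16 degrees, less where a joint would pass 70% of its speed; a pose out of reach is approached as far as the arm can. A call with a number of a shift or a turn outside -1 to 1 is refused whole. A call with a gripper value outside its range is refused whole. The fingers move at their own pace and stop on an object; the grip force is fixed at half the most. Time passes only in rows, so rows that do not move let the fingers close. It gives the time, the measured TCP pose, the force, the opening and the grip force at its end, in the units of the state.
- robot.get_obs(): the state, without advancing time (a new reading comes with each control period).
- imaging.snapshot(name): name is "scene" or "top" or "wrist"; returns a dict with "image" (400x640x3 uint8, red, green, blue), "z_map" (400x640 float32, m along the optical axis (not along the pixel's ray), 0 where there is no reading), "vfov" (degrees; the focal length in pixels is half the picture's height over the tangent of half this angle, whatever the lens; pixels are square), "cx", "cy" (the principal point, pixels), "cam_to_world" (4x4, takes a point from camera to world coordinates). Camera axes: x right, y down, z forward; pixel columns grow to the right and rows downward; lengths in m; the calibration is good to about 2 mm. The wrist camera is an equidistant fisheye: a pixel r from the principal point sees the ray r / f radians off the axis. A picture is of the moment at which its call begins.
- robot.sign_off(): hands the job in; it is judged then, once.
The state is a dict: "t": time; "joint_pos": joint angles; "joint_velocities": joint speeds; "joint_torque": joint torques, N m; "tcp_pos": TCP position; "ee_rot": TCP orientation; "contact_force": force on the tool from outside, world axes, zero at the start; "moment": the same for the moment, N m; "finger_gap": finger opening in m; "grasp_force": force on a finger pad.
Only numpy, scipy, OpenCV 4.12 (cv2) and the standard library are available. Lean on these libraries where they do the work, as an engineer would, in place of code of your own. Each camera call takes 0.05 s, during which the arm holds its last target. There are 200 camera calls.

## Working session

There is one attempt and no reset: what is moved stays moved. The work goes in short steps, Python scripts to look and compute and a tool call to move; the robot and the scene stay as the last step left them, time stands still between calls to the robot, and variables do not carry over. Pictures are saved under pics/ and viewed, at most 10 in all, crops included, and the job is handed in when it is done.

Besides the shell and the picture viewer there is one more tool, called after "Call:" by a JSON object that holds its "name" and its "arguments". move_arm: Moves the arm, as the interface text tells. Its arguments: {"type":"object","properties":{"rows":{"type":"array","items":{"type":"object","properties":{"hand":{"type":"number"},"offset":{"type":"array","items":{"type":"number","minimum":-1,"maximum":1}},"turn":{"type":"array","items":{"type":"number","minimum":-1,"maximum":1}}}}}},"required":["rows"]}

```bash
mkdir -p pics; cat > h.py <<'E'
import numpy as np, cv2
from station import robot, imaging
def snap(n):
    s=imaging.snapshot(n); return s
def pts(s):
    z=s["z_map"]; H,W=z.shape; f=H/2/np.tan(np.radians(s["vfov"]/2))
    u,v=np.meshgrid(np.arange(W),np.arange(H))
    P=np.stack([(u-s["cx"])/f*z,(v-s["cy"])/f*z,z,np.ones_like(z)],-1)
    return (P@np.array(s["cam_to_world"]).T)[...,:3]
def save(s,n): cv2.imwrite("pics/"+n,s["image"][...,::-1])
E
python3 - <<'E'
from h import *
for n in("top","scene"):
    s=snap(n); save(s,n+"0.png"); np.savez("/tmp/"+n,P=pts(s),**s)
    print(n,s["vfov"],s["cx"],s["cy"],np.round(s["cam_to_world"],3).tolist())
o=robot.get_obs(); print(o)
E
```

```text
top 46.415290851146196 330.87221945416496 194.8535373129658 [[0.006, -0.984, 0.176, 0.287], [-1.0, -0.004, 0.008, 0.0], [-0.007, -0.176, -0.984, 1.192], [0.0, 0.0, 0.0, 1.0]]
scene 56.53383922250371 321.71464504038767 201.5524391148654 [[-0.784, 0.512, -0.351, 0.813], [0.621, 0.655, -0.43, 0.453], [0.009, -0.555, -0.832, 0.934], [0.0, 0.0, 0.0, 1.0]]
{'t': 0.1, 'joint_pos': array([ 6.88118594e+01,  1.49302864e+01, -7.97683880e+00,  6.71918462e+01,
       -2.97690240e-04,  9.00010871e+01]), 'joint_velocities': array([-0.04684659, -0.06153848,  0.21261591,  0.14642242, -0.01504652,
       -0.10882141]), 'joint_torque': array([-4.93684111e-04, -4.06506586e+01,  2.54527885e+01,  1.01712981e-02,
        4.57518627e-05, -2.60181210e-06]), 'tcp_pos': array([0.18954092, 0.48896142, 0.24457363]), 'ee_rot': array([[-9.32391778e-01,  3.61448737e-01, -6.19483890e-04],
       [ 3.61449268e-01,  9.32390383e-01, -1.61248112e-03],
       [-5.22844261e-06, -1.72737614e-03, -9.99998508e-01]]), 'contact_force': array([ 0.40546706, -0.66521075,  0.00344961]), 'moment': array([-0.05318307, -0.00474704,  0.02404986]), 'grasp_force': 0.0, 'finger_gap': 0.08521971309352536}
```

View pics/top0.png

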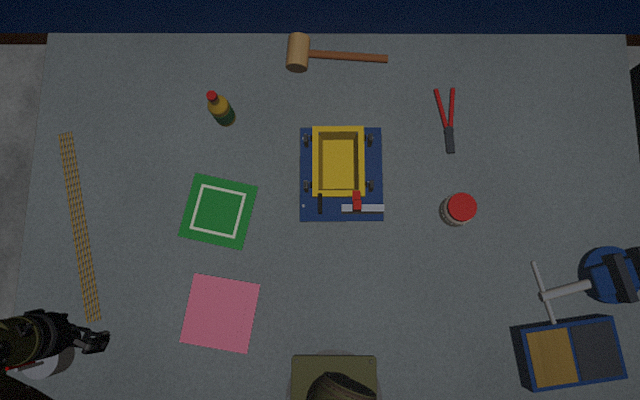

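View pics/scene0.png

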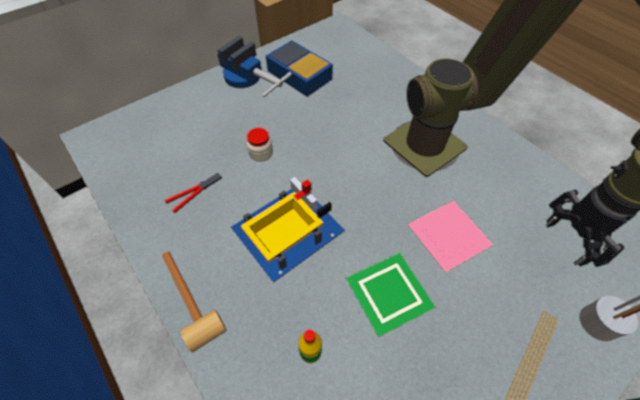

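The top view shows the blue rack at (342,174), with the yellow tray at (338,161), the black tab at (320,203) and the red lock grip at (357,201). The green mat is at (219,211).

Possible mix-ups:
- **Red things:** lock grip (357,201), pot cap (462,207), pliers (450,110) and bottle cap (212,96). I choose the grip on the rack.
- **Mats:** green (219,211) and pink (220,313). I choose the green one.
- **Dark uprights:** tab (320,203) and clip posts (306,187), (369,187), (306,141), (369,141). I choose the tab, at the near left.

```bash
cat > m.py <<'E'
from h import *
def masks(img):
    hsv=cv2.cvtColor(img,cv2.COLOR_RGB2HSV); h,s,v=cv2.split(hsv)
    return dict(blue=(h>105)&(h<125)&(s>130)&(v>50),yel=(h>20)&(h<32)&(s>180)&(v>90),red=((h<6)|(h>174))&(s>170)&(v>90),
     green=(h>50)&(h<80)&(s>140), black=(v<45))
E
python3 - <<'E'
from m import *
d=np.load("/tmp/top.npz"); P=d["P"]; M=masks(d["image"])
f=200/np.tan(np.radians(d["vfov"]/2)); T=d["cam_to_world"]
def ray(uv,z):
    r=np.array([(uv[0]-d["cx"])/f,(uv[1]-d["cy"])/f,1]); r=T[:3,:3]@r; t=T[:3,3]; return t+r*(z-t[2])/r[2]
def win(m,u0,u1,v0,v1):
    q=np.zeros_like(m); q[v0:v1,u0:u1]=m[v0:v1,u0:u1]; return q
for k,w,z0,z1 in(("blue",(290,395,115,230),.0,.02),("yel",(290,395,115,230),.054,.075),("red",(340,380,180,215),.09,.125),("black",(312,330,190,218),.08,.11),("green",(170,270,165,255),-.01,.01)):
    m=win(M[k],*w); q=P[m]; zz=q[:,2]; g=q[(zz>z0)&(zz<z1)]
    print(k,m.sum(),np.round(np.percentile(zz,[5,50,95]),3),len(g))
    r=cv2.minAreaRect(g[:,:2].astype(np.float32)*1000); print(np.round(r[0],1),np.round(r[1],1),round(r[2],2),"med z",np.median(g[:,2]))
    # pixel rect with plane
    ys,xs=np.nonzero(m)
    rr=cv2.boxPoints(cv2.minAreaRect(np.stack([xs,ys],1).astype(np.float32)))
    zp=dict(blue=.007,yel=.0625,red=.105,black=.096,green=.003)[k]
    W=np.array([ray(c,zp)[:2] for c in rr]); print("  px",rr.mean(0),"world",np.round(W.mean(0),4),"edge",np.round(np.linalg.norm(np.diff(W,axis=0),axis=1),3), np.round(np.degrees(np.arctan2(*(W[1]-W[0])[::-1])),1))
c=d["image"][110:235,290:395,::-1]; cv2.imwrite("pics/c1.png",cv2.resize(c,None,fx=4.5,fy=4.5,interpolation=2))
E
```

```text
blue 2357 [0.005 0.009 0.013] 2343
[554.9 -15.5] [246. 212.] 0.78 med z 0.008959810937997803
  px [340.99997 174.     ] world [ 0.5559 -0.016 ] edge [0.245 0.217 0.245] 1.0
yel 1885 [0.025 0.031 0.067] 796
[574.9  -7.1] [177.1 128.4] 0.73 med z 0.06443078492763443
  px [338.  161.5] world [ 0.5743 -0.0077] edge [0.131 0.177 0.128] -89.8
red 136 [0.068 0.104 0.11 ] 74
[459.6 -51.3] [24.3 16.7] 0.08 med z 0.10687993848473076
  px [356.5 200. ] world [ 0.4691 -0.0515] edge [0.017 0.043 0.016] -89.7
black 78 [0.087 0.098 0.101] 75
[463.4  36.1] [42.5  7.5] 0.27 med z 0.0977023254502698
  px [319.5 203.5] world [0.4617 0.0362] edge [0.007 0.046 0.007] -89.7
green 3319 [0.002 0.006 0.01 ] 3197
[456.3 301.5] [169.7 167.2] 77.5 med z 0.0056904140762537025
  px [217.3174  210.95786] world [0.4568 0.3027] edge [0.169 0.175 0.167] -9.5
```

View pics/c1.png

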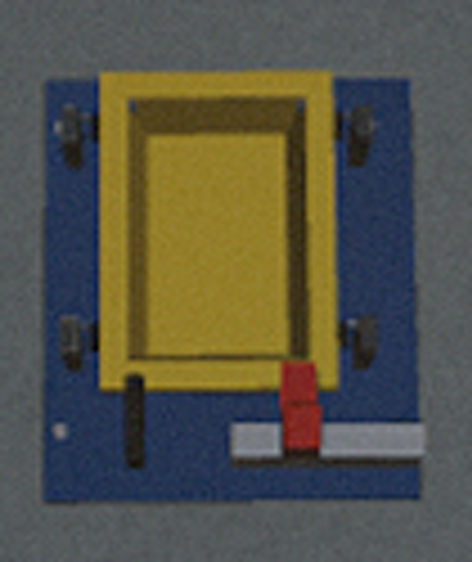

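The crop confirms the choice: red grip with its tongue over the near rim, and the black tab at the near left. Tray centre is about (0.575, -0.008) with yaw about 0.012. The lock grip is at (0.457, -0.051), which puts the joint at about 7 mm. The tab is at (0.460, 0.036) and the mat at (0.457, 0.302). All sizes agree with the description.

Call:
{"name": "move_arm", "arguments": {"rows": [{"hand": -1,"offset": [0,0,0],"turn": [0,0,-0.061]},{"hand": -1,"offset": [0,0,0],"turn": [0,0,-0.061]},{"hand": -1,"offset": [0,0,0],"turn": [0,0,-0.061]},{"hand": -1,"offset": [0,0,0],"turn": [0,0,-0.061]},{"hand": -1,"offset": [-0.083,-0.169,0],"turn": [0,0,0]}]}}

```text
t: 0.52
tcp_pos: [0.2059, 0.4604, 0.2446]
ee_rot: [[-1.0, -0.022, -0.001], [-0.022, 1.0, 0.004], [0.001, 0.004, -1.0]]
contact_force: [1.6, 1.1, -0.2]
finger_gap: 0.0851
grasp_force: 0.0
```

Call:
{"name": "move_arm", "arguments": {"rows": [{"hand": -1,"offset": [-0.083,-0.169,0],"turn": [0,0,0]},{"hand": -1,"offset": [-0.083,-0.169,0],"turn": [0,0,0]},{"hand": -1,"offset": [-0.083,-0.169,0],"turn": [0,0,0]},{"hand": -1,"offset": [-0.083,-0.169,0],"turn": [0,0,0]},{"hand": -1,"offset": [-0.083,-0.169,0],"turn": [0,0,0]}]}}

```text
t: 0.93
tcp_pos: [0.2921, 0.2862, 0.245]
ee_rot: [[-1.0, -0.014, -0.0], [-0.014, 1.0, -0.001], [0.0, -0.001, -1.0]]
contact_force: [1.0, 0.4, -0.1]
finger_gap: 0.0856
grasp_force: 0.0
```

Call:
{"name": "move_arm", "arguments": {"rows": [{"hand": -1,"offset": [-0.083,-0.169,0],"turn": [0,0,0]},{"hand": -1,"offset": [-0.083,-0.169,0],"turn": [0,0,0]},{"hand": -1,"offset": [-0.083,-0.169,0],"turn": [0,0,0]},{"hand": -1,"offset": [-0.083,-0.169,0],"turn": [0,0,0]},{"hand": -1,"offset": [-0.083,-0.169,0],"turn": [0,0,0]}]}}

```text
t: 1.35
tcp_pos: [0.3774, 0.1183, 0.2452]
ee_rot: [[-1.0, -0.014, -0.0], [-0.014, 1.0, -0.0], [0.0, -0.0, -1.0]]
contact_force: [0.8, 0.6, 0.4]
finger_gap: 0.0855
grasp_force: 0.0
```

Call:
{"name": "move_arm", "arguments": {"rows": [{"hand": -1,"offset": [-0.083,-0.169,0],"turn": [0,0,0]},{"hand": -1,"offset": [-0.083,-0.169,0],"turn": [0,0,0]},{"hand": -1,"offset": [-0.083,-0.169,0],"turn": [0,0,0]},{"hand": -1,"offset": [-0.083,-0.169,0],"turn": [0,0,0]},{"hand": -1,"offset": [-0.083,-0.169,0],"turn": [0,0,0]}]}}

```text
t: 1.77
tcp_pos: [0.4627, -0.0496, 0.245]
ee_rot: [[-1.0, -0.013, -0.0], [-0.013, 1.0, 0.0], [0.0, 0.0, -1.0]]
contact_force: [0.6, 1.3, -0.6]
finger_gap: 0.0852
grasp_force: 0.0
```

Call:
{"name": "move_arm", "arguments": {"rows": [{"hand": -1,"offset": [0.022,0,0.15],"turn": [0,0,0]},{"hand": -1,"offset": [0,0,0.15],"turn": [0,0,0]},{"hand": -1,"offset": [0,0,0.15],"turn": [0,0,0]},{"hand": -1,"offset": [0,0,0.1],"turn": [0,0,0]},{"hand": -1,"offset": [0,0,0],"turn": [0,0,0]}]}}

```text
t: 2.18
tcp_pos: [0.4542, -0.0475, 0.1311]
ee_rot: [[-1.0, -0.013, -0.009], [-0.013, 1.0, 0.001], [0.009, 0.001, -1.0]]
contact_force: [-0.9, 0.0, 0.0]
finger_gap: 0.0855
grasp_force: 0.0
```

```bash
python3 - <<'E'
from m import *
s=snap("wrist"); save(s,"w1.png"); print(s["vfov"],s["cx"],s["cy"])
o=robot.get_obs(); print(o["tcp_pos"])
# fisheye depth: red points
z=s["z_map"];f=200/np.tan(np.radians(s["vfov"]/2))
u,v=np.meshgrid(np.arange(640),np.arange(400)); dx=u-s["cx"];dy=v-s["cy"];r=np.hypot(dx,dy)+1e-9;t=np.tan(r/f)
P=np.stack([dx/r*t*z,dy/r*t*z,z,np.ones_like(z)],-1)@np.array(s["cam_to_world"]).T
for k in("red","black","yel"):
    m=masks(s["image"])[k]&(z>0); q=P[m][:,:3]; 
    if k!="yel": q=q[(q[:,2]>.085)&(q[:,2]<.115)&(abs(q[:,0]-.46)<.04)]
    print(k,len(q),np.round(np.percentile(q,[3,50,97],axis=0),4).tolist() if len(q) else 0)
E
```

```text
65.70646984690485 321.8909506262061 198.71519987992812
[ 0.45571815 -0.04759192  0.13329654]
red 2199 [[0.4315, -0.3293, 0.0851], [0.4566, -0.0603, 0.1044], [0.4817, -0.0452, 0.1061]]
black 1027 [[0.441, 0.0291, 0.0859], [0.4557, 0.0322, 0.0958], [0.4739, 0.0384, 0.0973]]
yel 9000 [[0.4863, -0.0717, 0.0253], [0.5395, -0.0186, 0.0271], [0.5854, 0.0334, 0.0636]]
```

View pics/w1.png

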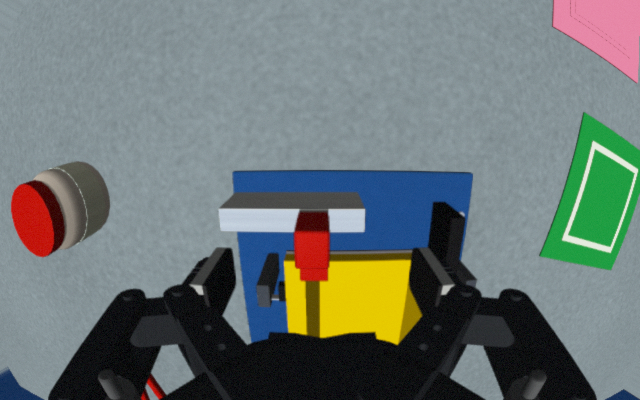

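The wrist view shows the red grip (312,240) between the pads (225 and 420) and the tab (447,235) outside the left finger. I'll descend and close.

Call:
{"name": "move_arm", "arguments": {"rows": [{"hand": -1,"offset": [-0.005,-0.02,0.13],"turn": [0,0,0]},{"hand": -1,"offset": [0,0,0.12],"turn": [0,0,0]},{"hand": -1,"offset": [0,0,0],"turn": [0,0,0]},{"hand": 1,"offset": [0,0,0],"turn": [0,0,0]},{"hand": 1,"offset": [0,0,0],"turn": [0,0,0]}]}}

```text
t: 2.65
tcp_pos: [0.4606, -0.0517, 0.087]
ee_rot: [[-1.0, -0.014, 0.002], [-0.014, 1.0, -0.0], [-0.002, -0.0, -1.0]]
contact_force: [0.6, 0.3, 1.2]
finger_gap: 0.0636
grasp_force: 0.0
```

Call:
{"name": "move_arm", "arguments": {"rows": [{"hand": 1,"offset": [0,0,0],"turn": [0,0,0]},{"hand": 1,"offset": [0,0,0],"turn": [0,0,0]},{"hand": 1,"offset": [0,0,0],"turn": [0,0,0]},{"hand": 1,"offset": [0,0,0],"turn": [0,0,0]},{"hand": 1,"offset": [0,0,0],"turn": [0,0,0]}]}}

```text
t: 3.07
tcp_pos: [0.4601, -0.0519, 0.0864]
ee_rot: [[-1.0, -0.013, 0.002], [-0.013, 1.0, -0.0], [-0.002, -0.0, -1.0]]
contact_force: [-1.1, -0.3, 5.0]
finger_gap: 0.0193
grasp_force: 58.4
```

Call:
{"name": "move_arm", "arguments": {"rows": [{"hand": 1,"offset": [0,-0.04,0],"turn": [0,0,0]},{"hand": 1,"offset": [0,-0.05,0],"turn": [0,0,0]},{"hand": 1,"offset": [0,-0.05,0],"turn": [0,0,0]},{"hand": 1,"offset": [0,-0.05,0],"turn": [0,0,0]},{"hand": 1,"offset": [0,0,0],"turn": [0,0,0]}]}}

```text
t: 3.48
tcp_pos: [0.4605, -0.0911, 0.0864]
ee_rot: [[-1.0, -0.012, 0.002], [-0.012, 1.0, -0.001], [-0.002, -0.001, -1.0]]
contact_force: [-1.9, -1.3, 5.5]
finger_gap: 0.0191
grasp_force: 58.7
```

Call:
{"name": "move_arm", "arguments": {"rows": [{"hand": 1,"offset": [0,-0.02,0],"turn": [0,0,0]},{"hand": 1,"offset": [0,-0.02,0],"turn": [0,0,0]},{"hand": 1,"offset": [0,0,0],"turn": [0,0,0]},{"hand": 1,"offset": [0,0,0],"turn": [0,0,0]}]}}

```text
t: 3.82
tcp_pos: [0.4606, -0.0952, 0.0864]
ee_rot: [[-1.0, -0.014, 0.002], [-0.014, 1.0, 0.006], [-0.002, 0.006, -1.0]]
contact_force: [-1.2, 9.1, 7.0]
finger_gap: 0.0195
grasp_force: 59.2
```

The lock hit its end stop (9 N reaction). Release, lift and go over the tab.

Call:
{"name": "move_arm", "arguments": {"rows": [{"hand": -0.5,"offset": [0,0.02,0],"turn": [0,0,0]},{"hand": -0.5,"offset": [0,0,0],"turn": [0,0,0]},{"hand": -0.5,"offset": [0,0,0],"turn": [0,0,0]},{"hand": -0.5,"offset": [0,0,0],"turn": [0,0,0]},{"hand": -0.5,"offset": [0,0,0],"turn": [0,0,0]}]}}

```text
t: 4.23
tcp_pos: [0.4598, -0.0939, 0.0852]
ee_rot: [[-1.0, -0.013, -0.0], [-0.013, 1.0, -0.0], [0.0, -0.0, -1.0]]
contact_force: [-0.6, -0.2, 0.2]
finger_gap: 0.0642
grasp_force: 0.0
```

Call:
{"name": "move_arm", "arguments": {"rows": [{"hand": -0.5,"offset": [0,0,-0.18],"turn": [0,0,0]},{"hand": -0.5,"offset": [0,0,-0.18],"turn": [0,0,0]},{"hand": -0.5,"offset": [0,0.18,0],"turn": [0,0,0]},{"hand": -0.5,"offset": [0,0.18,0],"turn": [0,0,0]},{"hand": -0.5,"offset": [0,0.18,0],"turn": [0,0,0]}]}}

```text
t: 4.65
tcp_pos: [0.4591, 0.0147, 0.1582]
ee_rot: [[-1.0, -0.011, 0.002], [-0.011, 1.0, -0.0], [-0.002, -0.0, -1.0]]
contact_force: [0.9, -0.4, -0.9]
finger_gap: 0.0641
grasp_force: 0.0
```

Call:
{"name": "move_arm", "arguments": {"rows": [{"hand": -0.5,"offset": [0,0.11,0],"turn": [0,0,0]},{"hand": -0.5,"offset": [0,0,0],"turn": [0,0,0]},{"hand": -0.5,"offset": [0,0,0],"turn": [0,0,0]}]}}

```text
t: 4.9
tcp_pos: [0.458, 0.037, 0.1573]
ee_rot: [[-1.0, -0.016, -0.0], [-0.016, 1.0, -0.001], [0.0, -0.001, -1.0]]
contact_force: [-0.3, -0.2, -0.0]
finger_gap: 0.064
grasp_force: 0.0
```

```bash
python3 - <<'E'
from m import *
s=snap("wrist"); save(s,"w2.png")
o=robot.get_obs(); print(o["tcp_pos"],o["ee_rot"])
z=s["z_map"];f=200/np.tan(np.radians(s["vfov"]/2))
u,v=np.meshgrid(np.arange(640),np.arange(400)); dx=u-s["cx"];dy=v-s["cy"];r=np.hypot(dx,dy)+1e-9;t=np.tan(r/f)
P=np.stack([dx/r*t*z,dy/r*t*z,z,np.ones_like(z)],-1)@np.array(s["cam_to_world"]).T
for k in("red","black"):
    q=P[masks(s["image"])[k]&(z>0)][:,:3]; a=dict(red=(-.15,-.06),black=(.0,.07))[k]
    q=q[(q[:,2]>(.085 if k=="black" else .1))&(q[:,2]<.112)&(abs(q[:,0]-.46)<.04)&(q[:,1]>a[0])&(q[:,1]<a[1])]
    print(k,len(q),np.round(np.percentile(q,[3,50,97],axis=0),4).tolist() if len(q) else 0)
E
```

```text
[0.45800643 0.03620886 0.15719688] [[-9.99896115e-01 -1.44127204e-02 -1.83277552e-04]
 [-1.44125798e-02  9.99895855e-01 -7.46535701e-04]
 [ 1.94018074e-04 -7.43816644e-04 -9.99999705e-01]]
red 641 [[0.4471, -0.103, 0.1035], [0.4574, -0.094, 0.1049], [0.4685, -0.0858, 0.1062]]
black 869 [[0.4411, 0.0307, 0.0897], [0.4602, 0.0348, 0.0961], [0.4839, 0.0389, 0.0973]]
```

View pics/w2.png

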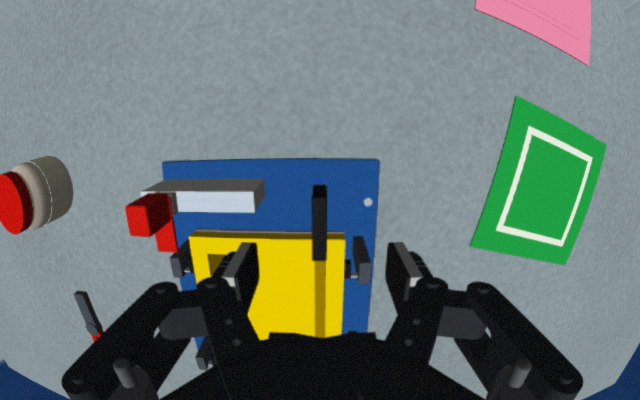

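The lock grip (148,215) now stands at y = -0.094, its end stop, and the tab (320,220) is centred between the pads. Descend and grip.

Call:
{"name": "move_arm", "arguments": {"rows": [{"hand": -0.5,"offset": [-0.01,-0.005,0.15],"turn": [0,0,0]},{"hand": -0.5,"offset": [0,0,0.15],"turn": [0,0,0]},{"hand": -0.5,"offset": [0,0,0.1],"turn": [0,0,0]},{"hand": -0.5,"offset": [0,0,0],"turn": [0,0,0]},{"hand": 1,"offset": [0,0,0],"turn": [0,0,0]}]}}

```text
t: 5.37
tcp_pos: [0.4589, 0.0341, 0.0766]
ee_rot: [[-1.0, -0.012, -0.003], [-0.012, 1.0, -0.001], [0.003, -0.001, -1.0]]
contact_force: [-0.0, 0.4, 1.5]
finger_gap: 0.0536
grasp_force: 0.0
```

Call:
{"name": "move_arm", "arguments": {"rows": [{"hand": 1,"offset": [0,0,0],"turn": [0,0,0]},{"hand": 1,"offset": [0,0,0],"turn": [0,0,0]},{"hand": 1,"offset": [0,0,0],"turn": [0,0,0]},{"hand": 1,"offset": [0,0,0],"turn": [0,0,0]},{"hand": 1,"offset": [0,0,0],"turn": [0,0,0]}]}}

```text
t: 5.78
tcp_pos: [0.4613, 0.0352, 0.0787]
ee_rot: [[-1.0, -0.013, 0.003], [-0.013, 1.0, -0.0], [-0.003, -0.0, -1.0]]
contact_force: [-1.3, -0.6, 6.9]
finger_gap: 0.0094
grasp_force: 58.9
```

Call:
{"name": "move_arm", "arguments": {"rows": [{"hand": 1,"offset": [0,0,0],"turn": [0,0,0]},{"hand": 1,"offset": [0,0,0],"turn": [0,0,0]}]}}

```text
t: 5.95
tcp_pos: [0.4613, 0.0352, 0.0787]
ee_rot: [[-1.0, -0.013, 0.003], [-0.013, 1.0, -0.0], [-0.003, -0.0, -1.0]]
contact_force: [-1.3, -0.9, 6.7]
finger_gap: 0.0093
grasp_force: 58.9
```

Call:
{"name": "move_arm", "arguments": {"rows": [{"hand": 1,"offset": [-0.0026,0,-0.0275],"turn": [0,0.018,0]},{"hand": 1,"offset": [-0.0026,0,-0.0275],"turn": [0,0.018,0]},{"hand": 1,"offset": [-0.0026,0,-0.0275],"turn": [0,0.018,0]},{"hand": 1,"offset": [0,0,0],"turn": [0,0,0]}]}}

```text
t: 6.28
tcp_pos: [0.4638, 0.0355, 0.0948]
ee_rot: [[-0.996, -0.013, -0.083], [-0.013, 1.0, -0.001], [0.083, 0.0, -0.997]]
contact_force: [1.2, 0.1, 0.9]
finger_gap: 0.0091
grasp_force: 58.9
```

Call:
{"name": "move_arm", "arguments": {"rows": [{"hand": 1,"offset": [-0.0026,0,-0.0275],"turn": [0,0.018,0]},{"hand": 1,"offset": [-0.0026,0,-0.0275],"turn": [0,0.018,0]},{"hand": 1,"offset": [-0.0026,0,-0.0275],"turn": [0,0.018,0]},{"hand": 1,"offset": [0,0,0],"turn": [0,0,0]},{"hand": 1,"offset": [0,0,0],"turn": [0,0,0]}]}}

```text
t: 6.7
tcp_pos: [0.4671, 0.0354, 0.1101]
ee_rot: [[-0.986, -0.013, -0.165], [-0.013, 1.0, -0.002], [0.165, -0.0, -0.986]]
contact_force: [3.0, -0.0, 1.6]
finger_gap: 0.009
grasp_force: 59.1
```

```bash
cat > tray.py <<'E'
from m import *
def tray(z1=.5,box=None):
    s=snap("top"); P=pts(s); q=P[masks(s["image"])["yel"]]
    q=q[(q[:,2]>.02)]
    if box: q=q[(q[:,0]>box[0])&(q[:,0]<box[1])&(q[:,1]>box[2])&(q[:,1]<box[3])]
    for lo in np.arange(q[:,0].min(),q[:,0].max(),.02):
        m=(q[:,0]>=lo)&(q[:,0]<lo+.02)
        if m.sum()>4: print(round(lo,3),m.sum(),np.round(np.percentile(q[m],[5,95],axis=0)[:,1:],3).tolist())
    print("bbox",q.min(0),q.max(0)); return s
E
python3 - <<'E'
from tray import *
s=tray(box=(.4,.7,-.1,.1)); o=robot.get_obs(); print(o["moment"],o["contact_force"])
E
```

```text
0.489 48 [[-0.07, 0.087], [-0.058, 0.094]]
0.509 45 [[-0.071, 0.084], [-0.058, 0.091]]
0.529 44 [[-0.071, 0.081], [-0.059, 0.088]]
0.549 48 [[-0.071, 0.047], [-0.047, 0.084]]
0.569 51 [[-0.069, 0.038], [-0.044, 0.081]]
0.589 61 [[-0.07, 0.035], [-0.041, 0.078]]
0.609 75 [[-0.07, 0.032], [-0.036, 0.075]]
0.629 83 [[-0.07, 0.03], [-0.028, 0.07]]
0.649 100 [[-0.066, 0.057], [-0.022, 0.069]]
bbox [ 0.48901332 -0.07456339  0.02773502] [ 0.66540494 -0.02007031  0.09598455]
[-0.11069173 -1.28652223 -0.04462771] [2.98816229 1.02927867 1.34012601]
```

Call:
{"name": "move_arm", "arguments": {"rows": [{"hand": 1,"offset": [0.0066,0,-0.0394],"turn": [0,0,0]},{"hand": 1,"offset": [0.0066,0,-0.0394],"turn": [0,0,0]},{"hand": 1,"offset": [0.0066,0,-0.0394],"turn": [0,0,0]},{"hand": 1,"offset": [0,0,0],"turn": [0,0,0]}]}}

```text
t: 7.08
tcp_pos: [0.474, 0.0352, 0.1349]
ee_rot: [[-0.988, -0.014, -0.152], [-0.013, 1.0, -0.003], [0.152, -0.001, -0.988]]
contact_force: [16.8, -2.2, -11.9]
finger_gap: 0.0092
grasp_force: 58.8
```

Call:
{"name": "move_arm", "arguments": {"rows": [{"hand": 1,"offset": [0.0066,0,-0.0394],"turn": [0,0,0]},{"hand": 1,"offset": [0.0066,0,-0.0394],"turn": [0,0,0]},{"hand": 1,"offset": [0,0,0],"turn": [0,0,0]}]}}

```text
t: 7.33
tcp_pos: [0.4743, 0.0356, 0.1514]
ee_rot: [[-0.988, -0.014, -0.151], [-0.014, 1.0, -0.002], [0.151, 0.0, -0.988]]
contact_force: [2.3, 1.6, 1.3]
finger_gap: 0.0092
grasp_force: 61.3
```

```bash
python3 - <<'E'
from tray import *
s=tray(box=(.4,.7,-.1,.1)); o=robot.get_obs(); print(o["moment"],o["contact_force"])
E
```

```text
0.496 46 [[-0.07, 0.122], [-0.058, 0.132]]
0.516 42 [[-0.071, 0.116], [-0.059, 0.123]]
0.536 45 [[-0.069, 0.108], [-0.057, 0.118]]
0.556 41 [[-0.07, 0.1], [-0.058, 0.111]]
0.576 45 [[-0.07, 0.06], [-0.045, 0.105]]
0.596 54 [[-0.068, 0.052], [-0.04, 0.097]]
0.616 73 [[-0.069, 0.046], [-0.036, 0.09]]
0.636 100 [[-0.067, 0.054], [-0.028, 0.083]]
0.656 60 [[-0.065, 0.072], [-0.025, 0.079]]
bbox [ 0.4958323  -0.07291285  0.04223555] [ 0.66601924 -0.02232923  0.13264714]
[ 0.01767488 -0.7438654   0.08465691] [1.1989742  0.28503536 0.75982822]
```

The tray is out of the clips; it slipped about 0.15 rad in the grip, so the tilt is about 0.32 rad. Next I lift it clear and level it.

Call:
{"name": "move_arm", "arguments": {"rows": [{"hand": 1,"offset": [0.0076,0,-0.0494],"turn": [0,0,0]},{"hand": 1,"offset": [0.0106,0,-0.07],"turn": [0,0,0]},{"hand": 1,"offset": [0.0106,0,-0.07],"turn": [0,0,0]},{"hand": 1,"offset": [0.0106,0,-0.07],"turn": [0,0,0]},{"hand": 1,"offset": [0.0106,0,-0.07],"turn": [0,0,0]}]}}

```text
t: 7.8
tcp_pos: [0.464, 0.0354, 0.2168]
ee_rot: [[-0.985, -0.014, -0.174], [-0.013, 1.0, -0.002], [0.174, 0.0, -0.985]]
contact_force: [0.1, 0.9, -1.2]
finger_gap: 0.0089
grasp_force: 60.7
```

Call:
{"name": "move_arm", "arguments": {"rows": [{"hand": 1,"offset": [0.0106,0,-0.07],"turn": [0,0,0]},{"hand": 1,"offset": [0.0106,0,-0.07],"turn": [0,0,0]},{"hand": 1,"offset": [0.0106,0,-0.07],"turn": [0,0,0]},{"hand": 1,"offset": [0.005,0,-0.035],"turn": [0,0,0]},{"hand": 1,"offset": [0,0,0],"turn": [0,0,0]}]}}

```text
t: 8.22
tcp_pos: [0.4671, 0.0355, 0.2672]
ee_rot: [[-0.986, -0.014, -0.169], [-0.013, 1.0, -0.002], [0.169, 0.0, -0.986]]
contact_force: [0.5, 0.2, -1.1]
finger_gap: 0.009
grasp_force: 60.9
```

```bash
python3 - <<'E'
from tray import *
s=tray(box=(.4,.75,-.1,.1)); o=robot.get_obs(); print(o["moment"],o["contact_force"])
E
```

```text
0.488 74 [[-0.071, 0.237], [-0.053, 0.245]]
0.508 54 [[-0.07, 0.231], [-0.059, 0.239]]
0.528 52 [[-0.071, 0.223], [-0.058, 0.232]]
0.548 49 [[-0.071, 0.215], [-0.058, 0.225]]
0.568 52 [[-0.07, 0.21], [-0.057, 0.218]]
0.588 58 [[-0.07, 0.166], [-0.043, 0.21]]
0.608 72 [[-0.069, 0.159], [-0.039, 0.205]]
0.628 118 [[-0.069, 0.168], [-0.034, 0.196]]
0.648 59 [[-0.067, 0.186], [-0.029, 0.192]]
bbox [ 0.48790651 -0.08566169  0.02413241] [ 0.65785652 -0.02682183  0.24619626]
[ 0.02074435 -0.00207001  0.03748046] [-1.18550835 -0.01545618 -1.65586664]
```

Call:
{"name": "move_arm", "arguments": {"rows": [{"hand": 1,"offset": [0,0,0],"turn": [0,-0.042,0]},{"hand": 1,"offset": [0,0,0],"turn": [0,-0.042,0]},{"hand": 1,"offset": [0,0,0],"turn": [0,-0.042,0]},{"hand": 1,"offset": [0,0,0],"turn": [0,-0.042,0]},{"hand": 1,"offset": [0,0,0],"turn": [0,-0.042,0]}]}}

```text
t: 8.68
tcp_pos: [0.4663, 0.0353, 0.2645]
ee_rot: [[-0.987, -0.013, 0.159], [-0.013, 1.0, 0.002], [-0.159, -0.0, -0.987]]
contact_force: [-0.4, -0.2, -1.5]
finger_gap: 0.0088
grasp_force: 60.8
```

Call:
{"name": "move_arm", "arguments": {"rows": [{"hand": 1,"offset": [0.01,0.026,0],"turn": [0,0,0]},{"hand": 1,"offset": [0.022,0.052,0],"turn": [0,0,0]},{"hand": 1,"offset": [0.032,0.078,0],"turn": [0,0,0]},{"hand": 1,"offset": [0.032,0.078,0],"turn": [0,0,0]},{"hand": 1,"offset": [0.032,0.078,0],"turn": [0,0,0]}]}}

```text
t: 9.1
tcp_pos: [0.4405, 0.0981, 0.2608]
ee_rot: [[-0.988, -0.013, 0.155], [-0.013, 1.0, 0.002], [-0.155, -0.0, -0.988]]
contact_force: [-0.1, 0.4, -0.6]
finger_gap: 0.0092
grasp_force: 60.8
```

Call:
{"name": "move_arm", "arguments": {"rows": [{"hand": 1,"offset": [0.032,0.078,0],"turn": [0,0,0]},{"hand": 1,"offset": [0.032,0.078,0],"turn": [0,0,0]},{"hand": 1,"offset": [0.032,0.078,0],"turn": [0,0,0]},{"hand": 1,"offset": [0.032,0.078,0],"turn": [0,0,0]},{"hand": 1,"offset": [0.032,0.078,0],"turn": [0,0,0]}]}}

```text
t: 9.52
tcp_pos: [0.4079, 0.1758, 0.2557]
ee_rot: [[-0.988, -0.014, 0.155], [-0.014, 1.0, 0.001], [-0.155, -0.001, -0.988]]
contact_force: [0.5, -0.7, -1.9]
finger_gap: 0.0095
grasp_force: 60.8
```

Call:
{"name": "move_arm", "arguments": {"rows": [{"hand": 1,"offset": [0.032,0.078,0],"turn": [0,0,0]},{"hand": 1,"offset": [0.032,0.078,0],"turn": [0,0,0]},{"hand": 1,"offset": [0.032,0.078,0],"turn": [0,0,0]},{"hand": 1,"offset": [0.032,0.078,0],"turn": [0,0,0]},{"hand": 1,"offset": [0.032,0.078,0],"turn": [0,0,0]}]}}

```text
t: 9.93
tcp_pos: [0.3752, 0.2533, 0.2506]
ee_rot: [[-0.988, -0.014, 0.156], [-0.014, 1.0, 0.0], [-0.156, -0.002, -0.988]]
contact_force: [-0.8, -0.1, -1.9]
finger_gap: 0.0087
grasp_force: 60.8
```

Call:
{"name": "move_arm", "arguments": {"rows": [{"hand": 1,"offset": [0.032,0.078,0],"turn": [0,0,0]},{"hand": 1,"offset": [0.032,0.078,0],"turn": [0,0,0]},{"hand": 1,"offset": [0.032,0.078,0],"turn": [0,0,0]},{"hand": 1,"offset": [0.032,0.078,0],"turn": [0,0,0]},{"hand": 1,"offset": [0.032,0.078,0],"turn": [0,0,0]}]}}

```text
t: 10.35
tcp_pos: [0.3426, 0.3308, 0.2454]
ee_rot: [[-0.988, -0.014, 0.156], [-0.014, 1.0, -0.0], [-0.156, -0.003, -0.988]]
contact_force: [-0.7, -0.1, -2.0]
finger_gap: 0.0089
grasp_force: 60.8
```

Call:
{"name": "move_arm", "arguments": {"rows": [{"hand": 1,"offset": [0.022,0.052,0],"turn": [0,0,0]},{"hand": 1,"offset": [0.01,0.026,0],"turn": [0,0,0]},{"hand": 1,"offset": [0,0,0],"turn": [0,0,0]},{"hand": 1,"offset": [0,0,0],"turn": [0,0,0]},{"hand": 1,"offset": [0,0,0],"turn": [0,0,0]}]}}

```text
t: 10.77
tcp_pos: [0.3374, 0.345, 0.2455]
ee_rot: [[-0.987, -0.013, 0.159], [-0.013, 1.0, 0.001], [-0.159, -0.001, -0.987]]
contact_force: [-0.3, -0.2, -0.8]
finger_gap: 0.0092
grasp_force: 60.8
```

```bash
python3 - <<'E'
from m import *
s=snap("top"); save(s,"t2.png"); P=pts(s); q=P[masks(s["image"])["yel"]]
q=q[(q[:,2]>.12)&(q[:,0]>.3)&(q[:,0]<.63)&(q[:,1]>.15)&(q[:,1]<.45)]
r=q[q[:,2]>np.percentile(q[:,2],99)-.06]
A=np.c_[r[:,:2],np.ones(len(r))]; w=np.ones(len(r),bool)
for i in range(8):  # upper plane = rim
    c=np.linalg.lstsq(A[w],r[w,2],rcond=None)[0]; e=r[:,2]-A@c; w=(e>-.003)if i<6 else abs(e)<.003
print("plane",c,w.sum(),"of",len(r)); print(cv2.minAreaRect((r[w][:,:2]*1000).astype(np.float32)),r[w].mean(0))
o=robot.get_obs(); print(o["tcp_pos"],o["joint_velocities"].round(2))
E
```

```text
plane [-1.83404295e-03  1.18037350e-04  2.31756925e-01] 1523 of 4187
((455.37310791015625, 301.98248291015625), (177.8746337890625, 129.41079711914062), 0.433784544467926) [0.44996303 0.30028706 0.2309129 ]
[0.33752625 0.34490327 0.24559499] [-0.09 -0.3  -0.01 -0.02  0.17 -0.04]
```

View pics/t2.png

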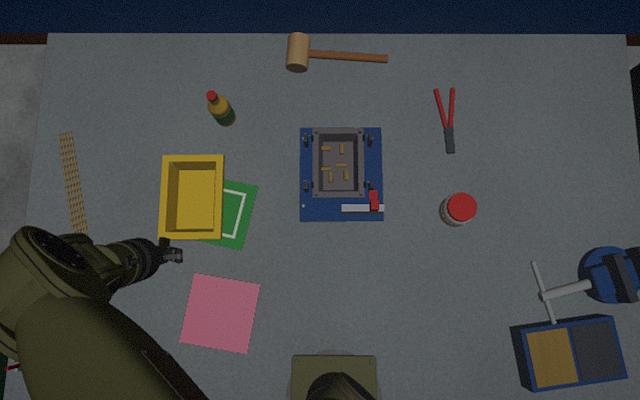

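The tray (192,197) hangs level (slope under 0.01 rad). Its centre is (0.455, 0.302), against the mat's (0.457, 0.302), at about 0.21 m. The lock (374,200) is still open and the bystanders are where they were.

```bash
python3 -c "
from station import robot
print(robot.sign_off())"
```

```text
the job is handed in; nothing more can be done
None
```

I've handed the job in: the lock is at its end stop, and the peeled tray is held level by its tab about 21 cm above the bench, centred over the green mat to within a few millimetres; the station returned no verdict.

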